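Seat the carrier plate on its locating pins and swing the clamp over it

TASK

The flat carrier plate is lying loose on the raised ledge of the fixture: nudge it along with your fingertips, off the ledge, until its two holes drop over the two locating pins and it sits flat on the fixture's floor. Then push the swing clamp round over the plate as far as it goes, and let go. Only push things - do not pick the plate up at any time - and leave the small things lying round the fixture where they are.

Things in the scene. Friction and masses are not known exactly. Their poses are not given: they have to be found in the camera images.
- fixture: Fixed low fixture, dark steel base 260 x 130 mm with a grey plastic ledge, no side walls. It stands on a flat wallet. Origin: on its centre axis, 17.5 mm above the table and 12 below the pocket floor. x runs lengthwise from ledge to clamp, the way the plate is pushed (world +y, the robot's left, within 0.35 rad); y across, z up. Pocket floor (x > -25 mm) at z = 12 mm. Plate home: its origin at x 31, y 0, z 12 mm here, not turned.
- ledge_edge (a point): Middle of the ledge's top edge towards the pocket (fixture x -25, y 0, z 21 mm). The ledge is as wide as the base and reaches from here back to x = -130; its top is 9 mm above the pocket floor. The seated plate clears this edge by 6 mm.
- carrier: Loose aluminium plate, 100 x 100 x 6 mm, 0.22 to 0.37 kg. Origin: centre of its underside; x is the way it is to be pushed, z up. Window through it at x 6 to 34, y -22 to 22 mm. Centre of mass at x = -12. It starts flat on the ledge, front overhanging the pocket, 55 to 87 mm short of home in fixture x, up to 10 mm off sideways, turned up to 0.12 rad.
- heel (a point): Middle of the plate's trailing face, at the underside (carrier x -50, y 0). A rim stands on the plate, its top 20 mm above the underside: a bar 12 mm thick along the whole trailing edge and ribs 7 mm thick along both sides, from there to carrier x = 30. All are flush with the plate's edges, so back and sides are 20 mm high faces to push on; the front edge is 6 mm high.
- hole_a (a point): Centre of the plate's +y hole at the underside (carrier x -3, y 35 mm); round through hole, 11 mm in diameter.
- hole_b (a point): Centre of the plate's -y hole at the underside (carrier x -3, y -35 mm); the same.
- pin_a (a point): Foot of the +y locating pin on the pocket floor (fixture x 28, y 35, z 12 mm). Pins: 8 mm in diameter, 8 mm tall, the upper 5 mm a cone to 3.6 mm across; tips 1 mm lower than the ledge. The plate slides over the tips until its holes are within about 3 mm of the pins, then drops 9 mm from the ledge's level to the floor.
- pin_b (a point): Foot of the -y locating pin (fixture x = 28, y = -35, z = 12 mm).
- clamp_pivot (a point): Pivot axis of the swing clamp at its bar's underside (fixture x 110, y 0, z 20.5 mm), on a boss 26 mm across. The bar is 14 mm wide and 20 mm high (fixture z 20.5 to 40.5) and reaches 52 mm from the pivot. It passes 2.5 mm over the seated plate's top face; an unseated plate blocks it.
- clamp_tip (a point): Middle of the free end of the clamp bar, 52 mm from the pivot, at half the bar's height.
- clamp (a joint): Angle of the swing clamp about its vertical pivot, rad. 0: open, bar along the fixture's +y (roughly towards the robot). Grows anticlockwise seen from above to a stop at 1.57: closed, bar along the fixture's -x, over the plate. Starts at 0 to 0.25. Stiff (0.1 N m): stays where left.
- flux_tin: Bystander: round tin, 47 mm across, 23 mm high, on the table beyond the fixture, to the right. Leave it.
- tape: Bystander: roll of black tape, 58 mm across, 19 mm high, on the table beyond the fixture. Leave it.
- battery: Bystander: AA cell, 50 x 14 x 14 mm, lying on the fixture's floor beside the clamp's pivot, on its -y side (fixture x 108, y -37 mm). Leave it.
- tweezers: Bystander: steel tweezers, 127 mm long, 9 mm high, on the wallet between the fixture and the robot. Leave them.
- driver: Bystander: precision screwdriver, 112 mm long, 12 mm high, on the table nearer the robot, to the left. Leave it.
- snips: Bystander: side cutters with dipped grips, 127 x 44 x 13 mm, on the table to the robot's right. Leave them.

How it is judged:
By the outcome, as a careful person would: the job done as asked, in the order asked, and still so for the second after the job is handed in, with the robot touching nothing.
It also fails if it takes over 67 s, if anything falls off the work surface, if the arm or the gripper's body presses on something with over 40 N, if the wrist force passes 120 N, or if a joint passes its speed limit or range.

ROBOT

A 6-joint arm with a two-finger parallel gripper is mounted at the origin on the work surface; the furniture and walls round the work are solid. World frame = base frame: x ahead of the robot, y to its left, z up, the work surface at z = 0. Lengths are in m, angles in rad, forces in N, time in s.
With the tool pointing down it reaches from about 0.3 to 0.875 m from the base axis. Payload 6.4 kg.
Tool frame: the origin (TCP) lies at the very end of the fingers, on their centre line; the grasp point (between the pads) lies 19 mm behind it (ctrl.hold_point_z is the distance from the TCP to the grasp point, in m); y points along the fingers, x is the direction in which the jaws open and shut, and the axes are right-handed (so a half turn about y gives the same grasp; the last joint's range is limited). The gripper opens to 85 mm and grips with 20 to 120 N. Pads are 22 mm wide; open, the fingers measure 114 mm over their backs; the gripper's body (76 mm by 85 mm) begins 54 mm behind the grasp point. The pads swing forward as they close: fully open they stand 13 mm farther back than shut.
Start: joints at [-1.474, 0.181, 1.607, -0, 1.354, -0.206], TCP at [0.171, -0.549, 0.21] pointing down, gripper open.
Joint ranges: [-2.99, 2.99], [-0.89, 2.07], [0.3, 2.58], [-1.14, 4.28], [0, 2.63], [-3.12, 3.12]. Speed limits (rad/s): [2.57, 2.57, 3.01, 3.14, 3.14, 3.14].

INTERFACE

Orientations are given as a unit quaternion [w, x, y, z].
In Python, from bench import ctrl, imaging gives the robot as it stands.
- The arm moves only by the shell command python3 -m jog 'ROWS'. ROWS is JSON, a list of rows, each a list of 3 entries, a list of its own where there are three numbers: the shift along the tool's x, y, z in cm, then the turn, a rotation vector about the tool's x, y, z in rad, then the finger opening in cm, from 0 to 8.54. A call has 1 to 12 rows; each row shifts and turns the pose as measured when the row begins, along the tool's axes as they then stand; what a row does not reach is not made up. A row lasts 1/12 s, in which the tool goes at most 41.7 mm and 7.16 degrees, less where a joint would pass 70% of its speed; a pose out of reach is approached as far as the arm can. A call is refused whole if a number of a shift passes 4.17 or a number of a turn 0.125, either way. A call with a gripper value outside its range is refused whole. The fingers move at their own pace and stop on an object; the grip force is fixed at half the most. Time passes only in rows, so rows that do not move let the fingers close. It gives the time, the measured TCP pose, the force and the opening at its end, in the units of the state.
- ctrl.get_obs(): the state, without advancing time (a new reading comes with each control period).
- imaging.camera(name): name is "scene" or "top" or "wrist"; returns a dict with "frame" (384x512x3 uint8, red, green, blue), "depth" (384x512 float32, m along the optical axis (not along the pixel's ray), 0 where there is no reading), "K" (3x3 intrinsics, pixels), "R" (3x3) and "t" (3): a world point X has camera coordinates R X + t. Camera axes: x right, y down, z forward; pixel columns grow to the right and rows downward; lengths in m; the calibration is good to about 2 mm. A picture is of the moment at which its call begins.
- ctrl.hand_in(): hands the job in, once; it reports no verdict.
The state is a dict: "time_s": time; "q": joint angles; "dq": joint speeds; "joint_efforts": joint torques, N m; "eef_pos": TCP position; "eef_rot": TCP orientation; "wrist_force": force on the tool from outside, world axes, zero at the start; "torque": the same for the moment, N m; "opening": opening from 0.0 (shut) to 1.0 (fully open).
Only numpy, scipy, OpenCV 4.12 (cv2) and the standard library are available. Lean on these libraries where they do the work, as an engineer would, in place of code of your own. Each camera call takes 0.05 s, during which the arm holds its last target. There are 200 camera calls.

## Working session

There is one attempt and no reset: what is moved stays moved. The work goes in short steps, Python scripts to look and compute and a shell command to move; the robot and the scene stay as the last step left them, time stands still between calls to the robot, and variables do not carry over. Pictures are saved under pics/ and viewed, about 8 in all and at most 12, crops included, and the job is handed in when it is done.

```bash
ls; mkdir -p pics
cat > h.py <<'E'
import numpy as np, cv2
from bench import ctrl, imaging
def snap(n,f):
    c=imaging.camera(n); np.savez('pics/'+f+'.npz',**{k:c[k] for k in c}); cv2.imwrite('pics/'+f+'.png',c['frame'][:,:,::-1]); return c
def load(f): return np.load('pics/'+f+'.npz')
def px(c,u,v,z=None):
    K,R,t=c['K'],c['R'],c['t']; d=np.linalg.solve(K,[u,v,1.])
    o=-R.T@t; r=R.T@d
    s=(z-o[2])/r[2] if z is not None else float(c['depth'][int(round(v)),int(round(u))])
    return o+s*r
def proj(c,X):
    p=c['K']@(c['R']@np.asarray(X)+c['t']); return p[:2]/p[2]
E
python3 - <<'E'
from h import *
c=snap('top','top0'); s=snap('scene','sc0')
print(ctrl.get_obs()); print(c['K'],c['R'],c['t'])
cv2.imwrite('pics/both.png',np.vstack([cv2.resize(c['frame'],(0,0),fx=1.56,fy=1.56)])[:,:,::-1])
E
```

```text
pics
{'time_s': 0.1, 'q': array([-1.47429688e+00,  1.81499610e-01,  1.60789978e+00, -2.42581490e-06,
        1.35376921e+00, -2.06289742e-01]), 'dq': array([ 0.00138255, -0.00276339, -0.00212651,  0.00113652,  0.00013303,
        0.00072915]), 'joint_efforts': array([ 3.76224534e-04, -4.45874870e+01, -3.52238309e+01, -2.94363163e-04,
        4.12206151e-03,  2.09499183e-05]), 'eef_pos': array([ 0.17142611, -0.54830823,  0.20885975]), 'eef_rot': array([ 0.5701037 , -0.5692748 ,  0.41924452, -0.41849971]), 'wrist_force': array([-0.76182452, -0.11975326, -0.01106778]), 'torque': array([-0.00915422, -0.0328353 ,  0.03145565]), 'opening': 1.003216605754796}
[[449.91392474   0.         252.0052436 ]
 [  0.         449.91392474 196.55423557]
 [  0.           0.           1.        ]] [[ 0.19198378 -0.98139204 -0.0034487 ]
 [-0.95996005 -0.18705836 -0.20853267]
 [ 0.20400719  0.0433455  -0.97800932]] [-0.17688697  0.49255766  0.82854862]
```

View pics/both.png

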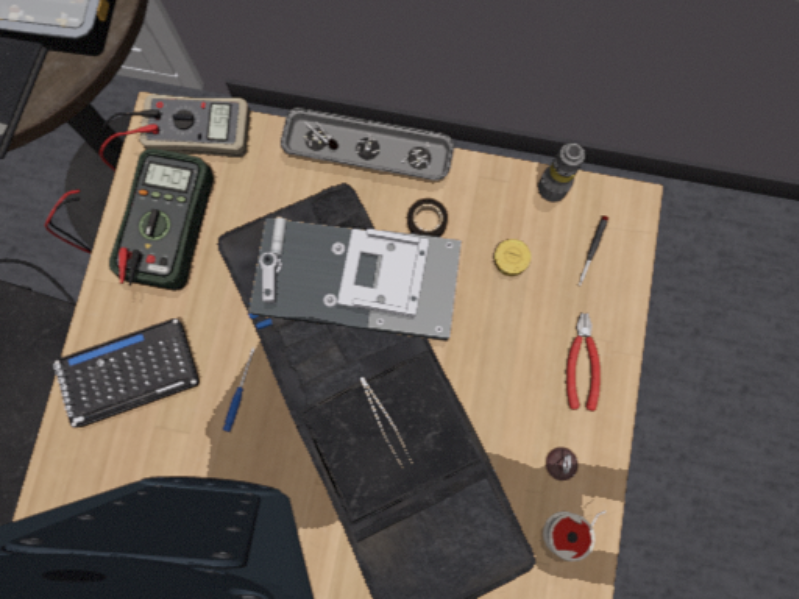

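View pics/sc0.png

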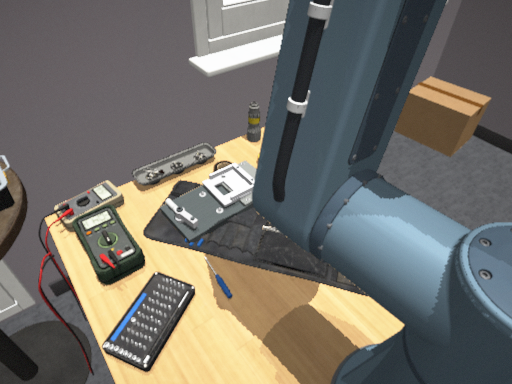

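The top view shows the fixture at about (160-295, 137-218) in native pixels. The clamp is on the left (open, towards the robot), the plate is in the middle, and the ledge is on the right. I'll crop closer next.

Run:
```python
from h import *
c=load('top0'); f=c['frame'][130:225,155:303]
cv2.imwrite('pics/crop0.png',cv2.resize(f,None,fx=5.4,fy=5.4,interpolation=cv2.INTER_CUBIC)[:,:,::-1])
```

```text
(no output)
```

View pics/crop0.png

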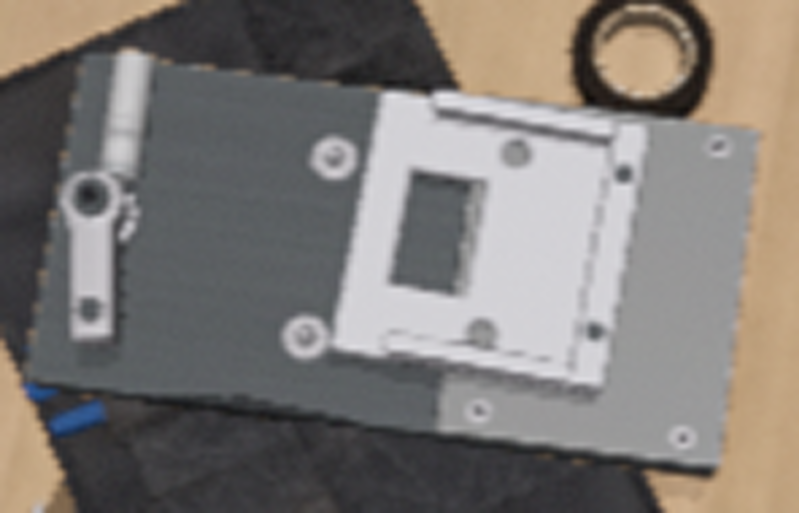

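```bash
cat >> h.py <<'E'
def fit(M,W):
    M=np.array(M,float);W=np.array(W)[:,:2];m=M.mean(0);w=W.mean(0);a=M-m;b=W-w
    th=np.arctan2((a[:,0]*b[:,1]-a[:,1]*b[:,0]).sum(),(a*b).sum()); R=np.array([[np.cos(th),-np.sin(th)],[np.sin(th),np.cos(th)]])
    t=w-R@m; return th,t,(W-(M@R.T+t))
E
python3 - <<'E'
from h import *
c=load('top0'); P=lambda u,v,z: px(c,155+u/5.4-.5+.09,130+v/5.4-.5+.09,z)
F=[((80,55),(.13,-.065),.0295),((25,378),(.13,.065),.0295),((717,470),(-.13,.065),.0385),((760,130),(-.13,-.065),.0385),((335,157),(.028,-.035),.0345),((305,337),(.028,.035),.0345)]
th,t,e=fit([m for _,m,_ in F],[P(*p,z) for p,_,z in F]); print('fix',th,t,'\n',(e*1e3).round(1))
C=[((516,152),(-.003,-.035),.043),((483,332),(-.003,.035),.043),((383,92),(.05,-.05),.0445),((335,350),(.05,.05),.0445),((645,125),(-.05,-.05),.0585),((605,380),(-.05,.05),.0585)]
tc,p,e=fit([m for _,m,_ in C],[P(*q,z) for q,_,z in C]); print('car',tc,p,'\n',(e*1e3).round(1))
R=lambda a:np.array([[np.cos(a),-np.sin(a)],[np.sin(a),np.cos(a)]])
print('car in fix',R(th).T@(p-t)*1e3,tc-th, 'heel',R(tc)@[-.05,0]+p,'pivot',R(th)@[.11,0]+t)
print('clampang',[R(th).T@(P(*q,.058)[:2]-t)*1e3 for q in [(90,195),(92,340)]])
w=snap('wrist','w0'); o=ctrl.get_obs(); from scipy.spatial.transform import Rotation as Ro
q=o['eef_rot'];print(Ro.from_quat(q[[1,2,3,0]]).as_matrix().round(3)); print('cam pos',-w['R'].T@w['t'], w['K'][0],w['R'].round(2))
E
```

```text
fix 1.630240046463254 [ 0.55118433 -0.02202888] 
 [[-1.4  0.4]
 [ 1.7 -0.7]
 [-0.3  1. ]
 [ 0.3  0.2]
 [-0.  -0.8]
 [-0.2 -0.2]]
car 1.6017958961314416 [ 0.56153252 -0.05750646] 
 [[ 0.2 -0.4]
 [ 0.4  0.4]
 [-0.1 -0.6]
 [-0.3 -0.4]
 [-1.7  0.6]
 [ 1.6  0.4]]
car in fix [-36.02969077  -8.22223568] -0.028444150331812468 heel [ 0.56308225 -0.10748243] pivot [0.54464937 0.08777684]
clampang [array([110.83348025,  -1.99347575]), array([100.87218681,  51.39901181])]
[[ 0.298 -0.     0.955]
 [-0.955  0.001  0.298]
 [-0.001 -1.     0.   ]]
cam pos [ 0.25033194 -0.52434742  0.37291864] [296.54836726   0.         252.89611543] [[ 0.3  -0.95 -0.  ]
 [-0.9  -0.28  0.32]
 [-0.3  -0.09 -0.95]]
```

```bash
R='[-2.1,0,3.5],[0,0,0],4'; python3 -m jog '[[[-2.1,0,3.4],[0,0,0],4],[[-2.1,0,3.4],[0,0,0],4],[[-2.1,0,3.4],[0,0,0],4],[[-2.1,0,3.4],[0,0,0],4],[[-2.1,0,3.4],[0,0,0],4],[[-2.1,0,3.4],[0,0,0],4],[[-2.1,0,3.4],[0,0,0],4],[[-2.1,0,3.4],[0,0,0],4],[[-2.1,0,3.4],[0,0,0],4],[[-2.1,0,3.4],[0,0,0],4],[[-2.1,0,3.4],[0,0.12,0],4],[[-2.1,0,3.4],[0,0.12,0],4]]'
```

```text
time_s: 1.15
eef_pos: [0.4895, -0.1857, 0.2059]
eef_rot: [0.516, -0.516, 0.484, -0.482]
wrist_force: [0.2, -0.8, 0.4]
opening: 0.468
```

```bash
python3 -m jog '[[[-3,0,2.8],[0,0,0],4],[[-3,0,2.8],[0,0,0],4],[[-3,0,2.8],[0,0,0],4],[[-3,0,2.8],[0,0,0],4],[[0,0,0],[0,0,0],4],[[0,0,0],[0,0,0],4]]'
cat >> h.py <<'E'
from scipy.spatial.transform import Rotation as Ro
def pose():
    o=ctrl.get_obs(); q=o['eef_rot']; return o['eef_pos'],Ro.from_quat(q[[1,2,3,0]]).as_matrix(),o
E
python3 - <<'E'
from h import *
c=snap('wrist','w1'); p,R,o=pose(); print(p,R.round(3),np.arctan2(R[1,0],R[0,0]))
cv2.imwrite('pics/w1b.png',cv2.resize(c['frame'],None,fx=1.56,fy=1.56,interpolation=cv2.INTER_CUBIC)[:,:,::-1])
E
```

```text
time_s: 1.65
eef_pos: [0.5976, -0.0486, 0.2041]
eef_rot: [0.517, -0.516, 0.485, -0.481]
wrist_force: [0.3, -0.7, -1.7]
opening: 0.468
[ 0.59738186 -0.04864348  0.20398935] [[ 0.067 -0.003  0.998]
 [-0.998  0.005  0.067]
 [-0.005 -1.    -0.002]] -1.5034605251488602
```

View pics/w1b.png

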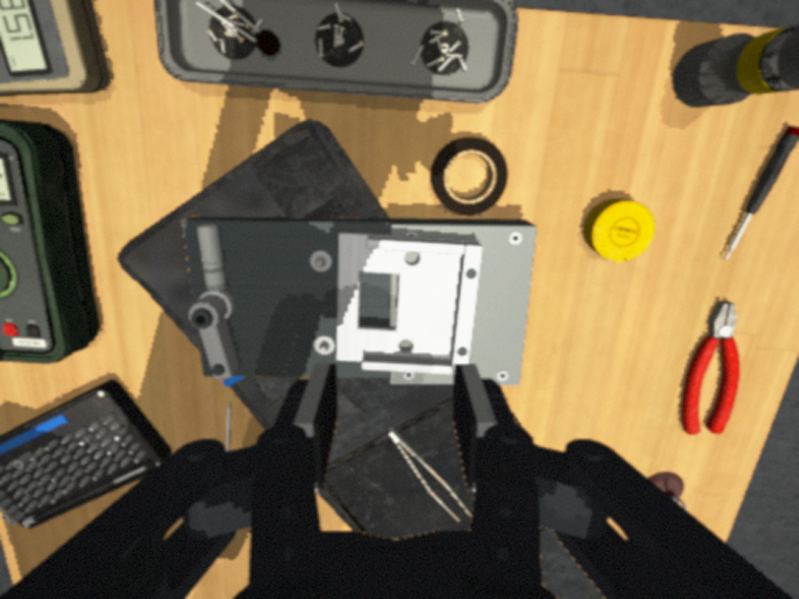

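```bash
cat > m.py <<'E'
from h import *
R2=lambda a:np.array([[np.cos(a),-np.sin(a)],[np.sin(a),np.cos(a)]])
def measure(c,F,C,s=1.56,ox=0,oy=0):
    P=lambda u,v,z: px(c,ox+(u+.5)/s-.5,oy+(v+.5)/s-.5,z)
    th,t,e=fit([m for _,m,_ in F],[P(*p,z) for p,_,z in F]); print('fix',th,t,(e*1e3).round(1).tolist())
    tc,p,e=fit([m for _,m,_ in C],[P(*q,z) for q,_,z in C]); print('car',tc,p,(e*1e3).round(1).tolist())
    print('car in fix',R2(th).T@(p-t)*1e3,tc-th)
    return th,t,tc,p
E
python3 - <<'E'
from m import *
c=load('w1')
f=c['frame'][130:255,110:355]
cv2.imwrite('pics/crop1.png',cv2.resize(f,None,fx=3.2,fy=3.2,interpolation=cv2.INTER_CUBIC)[:,:,::-1])
F=[((187,219),(.13,-.065),.0295),((203,377),(.13,.065),.0295),((520,383),(-.13,.065),.0385),((535,222),(-.13,-.065),.0385),((320,261),(.028,-.035),.0345),((324,346),(.028,.035),.0345)]
C=[((412,257),(-.003,-.035),.043),((405,345),(-.003,.035),.043)]
measure(c,F,C)
E
```

```text
fix 1.634340760343794 [ 0.55458847 -0.02340272] [[0.2, -4.7], [-1.0, 0.4], [0.3, 1.3], [0.4, 2.5], [-0.1, 0.2], [0.2, 0.4]]
car 1.5734295773352083 [ 0.56249998 -0.05782424] [[0.1, 0.0], [-0.1, -0.0]]
car in fix [-34.85444966  -5.70971986] -0.06091118300858578
```

View pics/crop1.png

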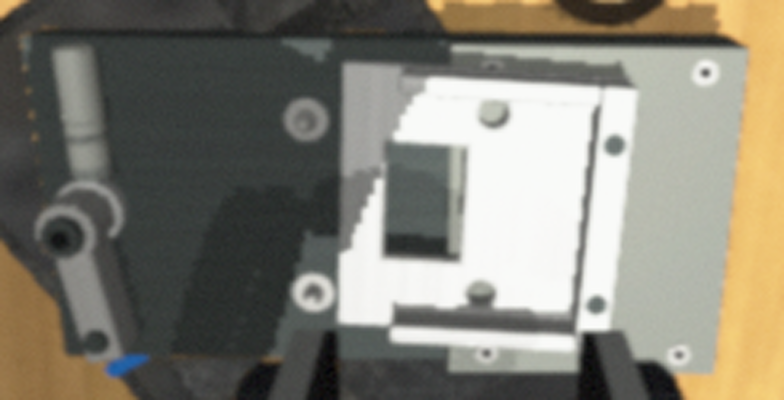

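Run:
```python
from m import *
c=load('w1')
F=[((715,373),(-.13,.065),.0385),((748,48),(-.13,-.065),.0385),((28,45),(.13,-.065),.0295),((305,121),(.028,-.035),.0355),((313,293),(.028,.035),.0355)]
C=[((493,112),(-.003,-.035),.0435),((481,292),(-.003,.035),.0435),((342,62),(.05,-.05),.0445),((338,325),(.05,.05),.0445),((637,88),(-.05,-.05),.0585)]
measure(c,F,C,3.2,110,130)
C0=load('top0')
# depth check
for u,v in [(690,200),(540,200),(250,200)]: print(px(c,110+u/3.2,130+v/3.2)[2])
```

```text
fix 1.6348901415441 [ 0.55331784 -0.02344199] [[0.2, 1.2], [-1.1, 1.3], [-2.7, -2.9], [1.0, 0.0], [2.5, 0.3]]
car 1.5867790945227331 [ 0.56234848 -0.05781775] [[0.2, -0.2], [0.4, -0.1], [0.4, -0.0], [-0.8, 0.2], [-0.2, 0.1]]
car in fix [-34.88358785  -6.81033013] -0.048111047021366815
0.03698883946062187
0.04435085259484045
0.029139951476662818
```

```bash
python3 -m jog '[[[0.8,0,1.65],[0,0.006,0],4],[[0.8,0,1.65],[0,0,0],4],[[0,3,0],[0,0,0],4],[[0,3,0],[0,0,0],4],[[0,3,0],[0,0,0],4],[[0,3,0],[0,0,0],4],[[0,1.5,0],[0,0,0],4],[[0,1,0],[0,0,0],4],[[0,0,0],[0,0,0],4]]'
python3 - <<'E'
from m import *
p,R,o=pose(); print(p,np.arctan2(R[1,0],R[0,0])+np.pi,R.round(3)[:,1])
E
```

```text
time_s: 2.45
eef_pos: [0.6281, -0.0746, 0.0554]
eef_rot: [0.512, -0.512, 0.489, -0.487]
wrist_force: [-0.4, -0.8, -0.8]
opening: 0.47
[ 0.62808895 -0.07456778  0.05538372] 1.6189147413215086 [-0.001  0.002 -1.   ]
```

```bash
python3 -m jog '[[[-1.1,0,0.3],[0,-0.013,0],4],[[0,1.1,0],[0,0,0],4],[[0,0.2,0],[0,0,0],4],[[0,0,0],[0,0,0],4]]'
python3 - <<'E'
from m import *
p,R,o=pose(); print(p,np.arctan2(R[1,0],R[0,0])+np.pi,R.round(3)[:,1])
c=snap('wrist','w2'); cv2.imwrite('pics/w2b.png',cv2.resize(c['frame'],None,fx=1.56,fy=1.56,interpolation=cv2.INTER_CUBIC)[:,:,::-1])
E
```

```text
time_s: 2.78
eef_pos: [0.6323, -0.0648, 0.045]
eef_rot: [0.516, -0.514, 0.484, -0.486]
wrist_force: [-0.0, -0.1, 0.3]
opening: 0.47
[ 0.63229763 -0.06482868  0.04498735] 1.6306380686275104 [ 0.004  0.001 -1.   ]
```

View pics/w2b.png

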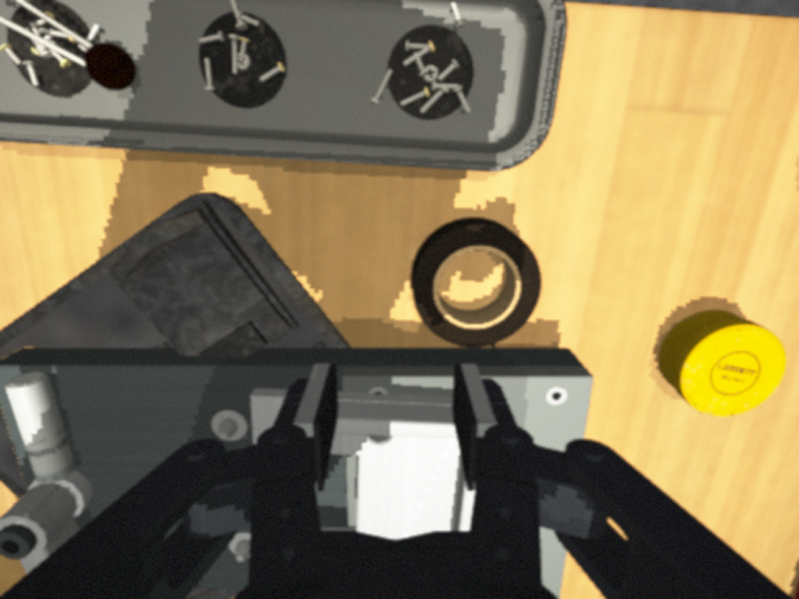

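Run:
```python
from m import *
c=load('w2'); p,R,o=pose()
print('tcp px*1.56',proj(c,p)*1.56)
for u,v in [(318,366),(318,375),(318,390),(470,366),(470,375),(470,390),(395,385),(395,395),(395,405),(395,415),(395,425),(395,435),(395,450)]:
    q=px(c,u/1.56,v/1.56); print(u,v,(q*1e3).round(1), (R.T@(q-p)*1e3).round(1))
for s in [11,-11]:
  for x in [20,34]: print(x,s,proj(c,p+R@[x/1e3,0,s/1e3])*1.56)
```

```text
tcp px*1.56 [393.66126816 357.61386268]
318 366 [642.  -39.6  73.8] [-24.6 -28.7  11.4]
318 375 [642.  -40.5  79.6] [-23.7 -34.5  11.3]
318 390 [642.  -41.9  88.5] [-22.3 -43.4  11.3]
470 366 [645.4 -89.   74.5] [ 24.8 -29.4  11.8]
470 375 [644.9 -88.2  79.7] [ 24.1 -34.6  11.4]
470 390 [645.  -86.7  89.1] [ 22.6 -44.   11.6]
395 385 [616.  -66.4  37.9] [  0.5   7.1 -16.3]
395 395 [612.2 -66.6  39.5] [  0.5   5.5 -20.1]
395 405 [612.4 -66.6  47.4] [  0.5  -2.5 -19.8]
395 415 [612.1 -66.6  53.9] [  0.5  -9.  -20.2]
395 425 [610.3 -66.7  58. ] [  0.5 -13.  -21.9]
395 435 [605.3 -67.   57.2] [  0.5 -12.3 -26.9]
395 450 [588.7 -68.   44.5] [  0.5   0.4 -43.6]
20 11 [445.54332553 331.8502846 ]
34 11 [481.8761147  331.84280708]
20 -11 [443.62322519 382.38210881]
34 -11 [478.58153099 382.37482785]
```

Run:
```python
from m import *
c=load('w2'); p,R,o=pose(); print(ctrl.hold_point_z)
for u in (312,320,328,465,480):
  for v in range(345,372,4):
    q=px(c,u/1.56,v/1.56); print(u,v,(R.T@(q-p)*1e3).round(1),c['frame'][int(v/1.56),int(u/1.56)])
```

```text
0.0187
312 345 [-39.3  38.4 -12.7] [58 57 56]
312 349 [-38.2  32.  -11.7] [38 40 38]
312 353 [-37.6  28.4 -11.9] [31 37 34]
312 357 [-36.5  22.5 -11. ] [36 39 37]
312 361 [-36.   19.4 -11.4] [38 40 40]
312 365 [-35.6  16.5 -11.9] [46 46 45]
312 369 [-26.1 -31.4  11.8] [69 71 68]
320 345 [-35.3  37.4 -12.1] [54 55 53]
320 349 [-34.5  32.2 -11.8] [42 42 43]
320 353 [-33.8  27.9 -11.7] [32 34 35]
320 357 [-33.2  24.  -11.8] [33 35 35]
320 361 [   0.3 -164.    82.7] [38 41 38]
320 365 [-24.1 -28.1  11.5] [70 73 69]
320 369 [-23.7 -30.7  11.4] [85 85 85]
328 345 [-31.8  39.9 -13.4] [64 63 62]
328 349 [-30.8  32.8 -12. ] [48 47 46]
328 353 [-30.2  28.3 -11.9] [36 40 36]
328 357 [-29.4  22.8 -11.2] [34 38 35]
328 361 [-29.2  21.  -12.2] [34 38 36]
328 365 [-21.4 -28.2  11.6] [66 66 66]
328 369 [-21.  -31.4  11.8] [55 56 54]
465 345 [32.2 26.6 -7.1] [48 38 31]
465 349 [ 33.4  32.8 -12.1] [52 47 39]
465 353 [ 32.8  28.7 -12.1] [34 38 36]
465 357 [ 31.8  22.7 -11.1] [36 40 37]
465 361 [ 31.5  20.2 -11.9] [37 39 39]
465 365 [ 23.3 -28.7  11.8] [76 77 74]
465 369 [ 22.9 -31.7  12. ] [94 93 92]
480 345 [39.3 28.  -7.7] [47 38 31]
480 349 [ 40.2  32.  -11.7] [42 41 36]
480 353 [ 39.7  28.8 -12.2] [33 37 36]
480 357 [ 38.5  22.6 -11.1] [35 39 38]
480 361 [ 38.1  19.7 -11.6] [36 40 39]
480 365 [ 37.6  16.9 -12.1] [40 42 38]
480 369 [ 36.7  12.1 -11.5] [59 62 57]
```

Run:
```python
from m import *
p,R,o=pose()
for n in ('scene','top'):
    c=snap(n,n+'3'); v,u=np.mgrid[:384,:512]; d=c['depth'].ravel()
    r=np.linalg.inv(c['K'])@np.stack([u.ravel(),v.ravel(),np.ones(u.size)])*d
    X=c['R'].T@(r-c['t'][:,None]); T=R.T@(X-p[:,None])*1e3
    k=(d>0)&(abs(T[0])<60)&(abs(T[2])<14)&(T[1]<20)&(T[1]>-70)
    print(n,proj(c,p),k.sum()); 
    i=np.where(k)[0]; i=i[np.argsort(-T[1,i])][:40]
    for j in i: print(j%512,j//512,T[:,j].round(1),c['frame'].reshape(-1,3)[j])
```

```text
scene [216.9191717  167.88549941] 0
top [255.95457194 141.41766378] 64
267 150 [ 24.3  10.3 -11.7] [88 87 87]
276 152 [ 43.    9.8 -13.7] [130 132 131]
277 152 [ 45.1   9.6 -13.5] [130 130 130]
268 151 [ 26.6   9.2 -13.9] [130 131 130]
276 151 [ 42.8   8.9 -11.9] [74 72 70]
283 152 [ 57.1   8.7 -12.2] [174 160 146]
259 149 [  7.9   8.6 -12.3] [166 147 128]
281 152 [ 53.1   8.  -12.9] [126 122 118]
266 150 [ 22.3   7.8 -12.8] [102 102 102]
280 152 [ 51.1   7.6 -13.3] [125 124 124]
264 150 [ 18.3   7.4 -13.5] [145 144 146]
263 150 [ 16.3   7.3 -13.8] [139 139 140]
272 151 [ 34.7   7.2 -13.5] [124 123 123]
274 151 [ 38.7   7.  -13. ] [103 102 101]
268 150 [ 26.4   7.  -12.5] [72 69 66]
260 149 [ 10.    6.7 -12.7] [168 145 121]
265 150 [ 20.3   6.7 -13.4] [133 132 133]
279 152 [ 49.    6.6 -13.9] [136 137 137]
275 151 [ 40.7   4.5 -13.6] [91 89 88]
258 149 [  6.    4.5 -13.9] [155 142 129]
266 143 [ 21.1 -30.6 -11. ] [67 67 69]
269 143 [ 26.9 -32.7 -10.9] [176 150 123]
267 143 [ 23.  -32.9 -11.5] [93 91 91]
268 143 [ 25.  -34.8 -11.9] [112 103  97]
273 141 [ 34.1 -35.1  -6.7] [128 105  83]
267 142 [ 22.8 -35.6 -10.4] [82 81 85]
270 141 [ 28.3 -35.6  -7.6] [64 55 47]
272 141 [ 32.2 -36.2  -7.3] [88 73 60]
271 141 [ 30.3 -37.   -7.8] [55 44 38]
268 142 [ 24.8 -37.2 -10.7] [100  95  92]
266 142 [ 20.9 -38.7 -11.7] [55 55 56]
269 142 [ 26.7 -39.  -11.1] [148 126 105]
270 140 [ 28.1 -39.1  -6.8] [34 36 40]
271 140 [ 30.  -39.3  -6.6] [35 35 37]
273 140 [ 33.9 -41.1  -6.7] [129 111  98]
272 140 [ 31.9 -41.5  -7.1] [89 82 80]
266 141 [ 20.7 -42.4 -11. ] [64 62 62]
272 139 [ 31.7 -44.3  -6.1] [55 48 43]
267 141 [ 22.7 -45.  -11.6] [82 83 86]
270 139 [ 27.9 -45.9  -7.1] [26 26 30]
```

```bash
python3 -m jog '[[[0,0,0.4],[0,0,0],4],[[0,1,0],[0,0,0],4],[[0,1,0],[0,0,0],4],[[0,0.3,0],[0,0,0],4],[[0,0,0],[0,0,0],4]]'
python3 - <<'E'
from m import *
p,R,o=pose(); print(p,np.arctan2(R[1,0],R[0,0])+np.pi,R.round(3)[:,1])
c=snap('wrist','w3'); cv2.imwrite('pics/w3b.png',cv2.resize(c['frame'][150:350,130:380],None,fx=3.1,fy=3,interpolation=cv2.INTER_CUBIC)[:,:,::-1])
E
```

```text
time_s: 3.35
eef_pos: [0.6383, -0.065, 0.0218]
eef_rot: [0.516, -0.513, 0.483, -0.487]
wrist_force: [-0.4, -0.1, 0.4]
opening: 0.468
[ 0.63833303 -0.06504663  0.02179931] 1.6307601094517443 [ 0.007 -0.001 -1.   ]
```

View pics/w3b.png

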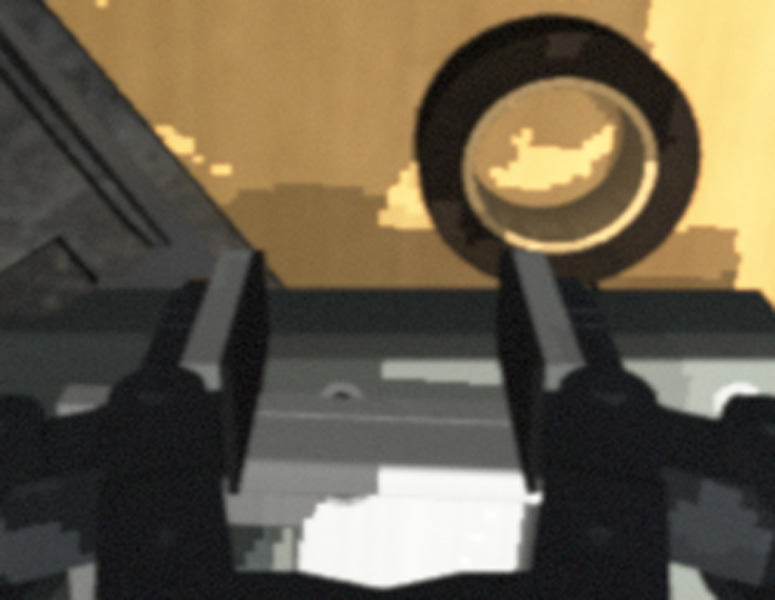

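Run:
```python
from m import *
c=load('w3'); p,R,o=pose()
for y in (-28,-20,-10,0):
  for z in (11.5,-11.5): print(y,z,(proj(c,p+R@np.array([-20,y,z])/1e3)-[130,150])*[3.1,3])
```

```text
-28 11.5 [257.16769185 251.97782617]
-28 -11.5 [262.8980259  367.46689408]
-20 11.5 [263.05601578 230.97711438]
-20 -11.5 [268.26649845 342.13018556]
-10 11.5 [269.67188851 207.38159925]
-10 -11.5 [274.32652568 313.52965867]
0 11.5 [275.58374661 186.2969528 ]
0 -11.5 [279.7671424  287.85246302]
```

```bash
python3 -m jog '[[[0,0,-0.7],[0,0,0],4],[[0,0,-0.4],[0,0,0],4],[[0,0,0],[0,0,0],4]]';  python3 -m jog '[[[0,0,-0.3],[0,0,0],4],[[0,0,-0.3],[0,0,0],4]]';python3 -m jog '[[[0,0,-0.3],[0,0,0],4]]'
```

```text
time_s: 3.65
eef_pos: [0.6258, -0.0656, 0.0211]
eef_rot: [0.516, -0.513, 0.483, -0.486]
wrist_force: [-0.0, 0.1, 1.2]
opening: 0.467
time_s: 3.82
eef_pos: [0.6198, -0.066, 0.0216]
eef_rot: [0.516, -0.513, 0.483, -0.487]
wrist_force: [0.6, 0.1, -0.7]
opening: 0.466
time_s: 3.9
eef_pos: [0.6169, -0.0662, 0.0219]
eef_rot: [0.517, -0.513, 0.483, -0.487]
wrist_force: [0.6, 1.4, -0.5]
opening: 0.47
```

Run:
```python
from m import *
p,R,o=pose(); c=snap('wrist','w4')
for v in range(255,300,4):
    q=px(c,253,v); print(v,(q*1e3).round(1),(R.T@(q-p)*1e3).round(1))
cv2.imwrite('pics/w4b.png',cv2.resize(c['frame'][200:360,130:380],None,fx=3.1,fy=3.1,interpolation=cv2.INTER_CUBIC)[:,:,::-1])
```

```text
255 [608.9 -67.1  38.6] [  0.4 -16.8  -7.9]
259 [606.  -67.3  38.2] [  0.4 -16.3 -10.8]
263 [605.6 -67.3  41.6] [  0.4 -19.8 -11.2]
267 [605.5 -67.3  45.4] [  0.4 -23.6 -11.2]
271 [605.7 -67.3  49.5] [  0.4 -27.7 -11. ]
275 [606.2 -67.3  53.9] [  0.4 -32.1 -10.4]
279 [605.5 -67.3  56.4] [  0.4 -34.6 -11.1]
283 [603.4 -67.4  56.8] [  0.4 -35.  -13.2]
287 [601.6 -67.5  57.6] [  0.4 -35.8 -15. ]
291 [588.2 -68.4  43.3] [  0.4 -21.6 -28.6]
295 [586.7 -68.4  44.9] [  0.4 -23.3 -30. ]
299 [583.6 -68.6  44.4] [  0.4 -22.8 -33.2]
```

View pics/w4b.png

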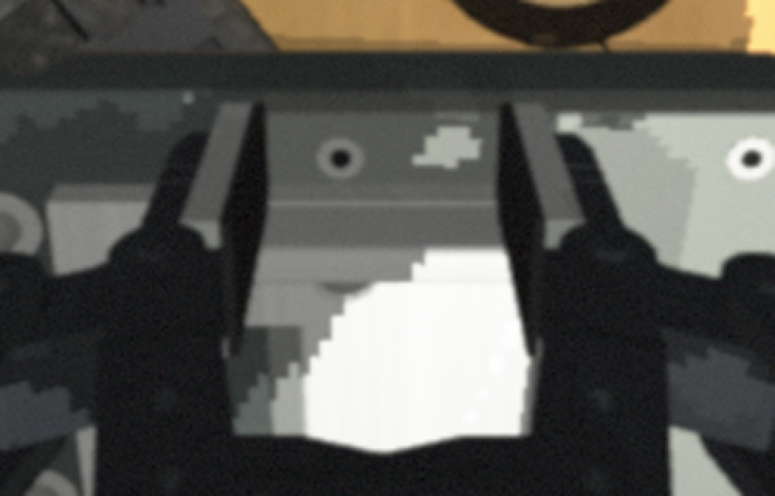

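Run:
```python
from m import *
p,R,o=pose(); c=load('w4')
for col in (253,330,180):
  print(col)
  for v in range(218,250,2):
    q=px(c,col,v); print(v,(q*1e3).round(1),c['frame'][v,col])
f=c['frame'][215:384,0:256]
cv2.imwrite('pics/w4c.png',cv2.resize(f,None,fx=3.1,fy=3.1,interpolation=cv2.INTER_CUBIC)[:,:,::-1])
```

```text
253
218 [620.7 -66.4  13.9] [40 43 41]
220 [620.3 -66.5  16.1] [36 41 37]
222 [620.3 -66.5  19. ] [42 42 42]
224 [620.6 -66.4  22.7] [38 41 38]
226 [620.2 -66.5  24.6] [40 41 39]
228 [620.1 -66.5  27.1] [41 43 42]
230 [620.6 -66.4  30.6] [56 55 51]
232 [698.  -61.6 186.6] [58 59 56]
234 [620.8 -66.4  36.1] [59 62 57]
236 [620.6 -66.4  38.2] [78 77 72]
238 [619.2 -66.5  37.9] [85 86 84]
240 [618.5 -66.5  38.9] [84 86 81]
242 [617.5 -66.6  39.3] [85 89 83]
244 [615.8 -66.7  38.6] [87 88 86]
246 [614.6 -66.8  38.6] [84 88 82]
248 [613.  -66.9  38. ] [85 89 83]
330
218 [ 623.5 -115.3   13.8] [39 42 40]
220 [ 623.9 -114.2   17.8] [36 41 39]
222 [ 623.3 -113.8   19.6] [38 42 39]
224 [ 623.2 -113.2   22.2] [39 42 40]
226 [ 623.7 -112.1   26.3] [42 43 43]
228 [ 623.3 -111.8   28. ] [46 46 46]
230 [ 623.  -111.2   30.3] [61 63 59]
232 [ 623.2 -110.5   33.3] [63 64 60]
234 [ 622.9 -110.1   35.1] [65 69 63]
236 [ 622.9 -109.4   37.7] [87 91 85]
238 [ 621.8 -109.5   38. ] [103 106  99]
240 [ 621.3 -109.2   39.4] [105 108 102]
242 [ 619.4 -109.8   38.1] [153 154 147]
244 [ 618.2 -109.9   38.2] [169 172 162]
246 [ 616.9 -110.1   38.1] [171 176 165]
248 [ 615.6 -110.3   38.1] [169 173 164]
180
218 [618.3 -20.4  14.7] [41 41 41]
220 [617.9 -20.9  16.8] [37 38 37]
222 [617.8 -21.5  19.5] [37 40 38]
224 [617.6 -22.   21.9] [38 44 40]
226 [618.6 -23.2  26.6] [41 43 41]
228 [618.1 -23.5  28.2] [48 49 49]
230 [617.2 -23.7  28.9] [62 67 67]
232 [616.2 -23.8  29.6] [66 72 69]
234 [614.6 -23.6  29. ] [66 74 69]
236 [613.3 -23.6  29.1] [66 72 71]
238 [612.  -23.6  29.1] [67 71 68]
240 [611.  -23.7  29.7] [66 70 69]
242 [609.3 -23.6  29. ] [53 59 58]
244 [608.2 -23.6  29.4] [52 57 54]
246 [606.8 -23.6  29.4] [49 54 51]
248 [605.5 -23.6  29.5] [52 56 53]
```

View pics/w4c.png

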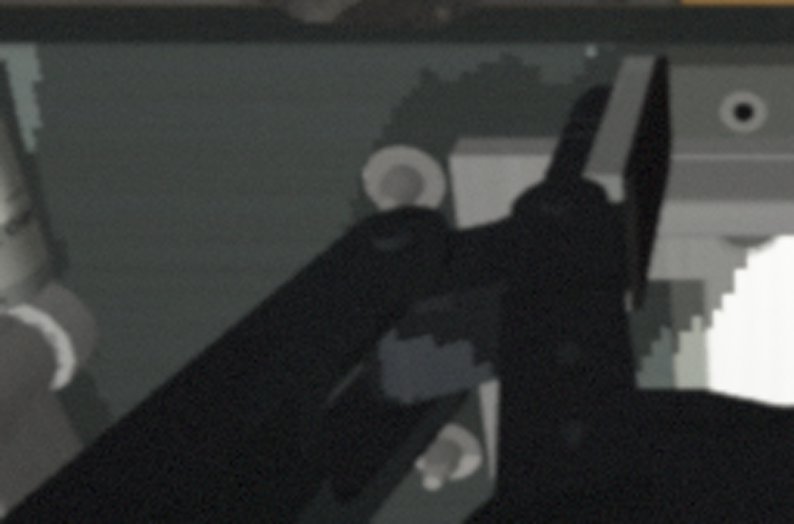

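```bash
python3 -m jog '[[[0,0,1.5],[0,0,0],4],[[0,-3.5,0],[0,0,0],4],[[0,-3.5,0],[0,0,0],4],[[0,0,0],[0,-0.122,0],4],[[0,0,0],[0,-0.122,0],4],[[0,0,0],[0,-0.122,0],4],[[0,0,0],[0,-0.122,0],4],[[0,0,0],[0,-0.122,0],4],[[0,0,0],[0,-0.122,0],4],[[0,0,0],[0,-0.122,0],4],[[0,0,0],[0,-0.122,0],4],[[0,0,0],[0,-0.122,0],4]]'
python3 -m jog '[[[0,0,0],[0,-0.122,0],4],[[0,0,0],[0,-0.122,0],4],[[0,0,0],[0,-0.122,0],4],[[0,0,0],[0,-0.122,0],4],[[0,0,0],[0,0,0],4]]'
cat >> m.py <<'E'
T0=np.array([.5527,-.0228]); TH=1.631
def where(x,y,z):
    p,R,o=pose(); w=np.r_[T0+R2(TH)@[x,y],z]; f=R2(TH).T@(p[:2]-T0)*1e3
    print('tcp fix',f.round(1),'z',p[2].round(4),'ang(tool x)-fix',(np.arctan2(R[1,0],R[0,0])-TH).round(4),'tilt',R[:,1].round(3),'-> rows cm',(R.T@(w-p)*100).round(2),'F',o['wrist_force'].round(1))
E
python3 -c "
from m import *
where(-.108,0,.08)"
```

```text
time_s: 4.95
eef_pos: [0.6272, -0.0657, 0.0919]
eef_rot: [0.694, -0.694, 0.137, -0.135]
wrist_force: [-0.3, 0.2, -0.2]
opening: 0.468
time_s: 5.37
eef_pos: [0.6263, -0.0661, 0.0925]
eef_rot: [0.706, -0.706, -0.041, 0.043]
wrist_force: [0.3, 0.2, -0.1]
opening: 0.47
tcp fix [-47.7 -70.8] z 0.0925 ang(tool x)-fix -1.5132 tilt [-0.003 -0.    -1.   ] -> rows cm [-7.42  1.27 -5.62] F [ 0.3  0.2 -0.1]
```

```bash
python3 -m jog '[[[-3.7,0,-2.8],[0,0.058,0],4],[[-3.5,0,-3],[0,0,0],4],[[0,0,0],[0,0,0],4]]'
python3 -c "
from m import *
where(-.108,0,.03)"
```

```text
time_s: 5.62
eef_pos: [0.5618, -0.1267, 0.092]
eef_rot: [-0.707, 0.707, 0.017, -0.019]
wrist_force: [0.3, 0.3, -0.9]
opening: 0.469
tcp fix [-104.2   -2.9] z 0.092 ang(tool x)-fix -1.5794 tilt [-0.003 -0.    -1.   ] -> rows cm [-0.27  6.2  -0.38] F [ 0.3  0.3 -0.9]
```

Descend, then feel for the ledge to learn where the fingertips are.

```bash
python3 -m jog '[[[-0.3,0,-0.6],[0,-0.008,0],4],[[0,3,0],[0,0,0],4],[[0,3,0],[0,0,0],4],[[0,1,0],[0,0,0],4],[[0,0,0],[0,0,0],4]]'
for i in 1; do python3 -m jog '[[[0,0.3,0],[0,0,0],4],[[0,0,0],[0,0,0],4]]'; done
python3 -c "
from m import *
where(-.108,0,.03)"
```

```text
time_s: 6.03
eef_pos: [0.5606, -0.1374, 0.0237]
eef_rot: [-0.706, 0.708, 0.017, -0.014]
wrist_force: [-0.2, 0.6, 0.7]
opening: 0.473
time_s: 6.2
eef_pos: [0.561, -0.1371, 0.0211]
eef_rot: [-0.706, 0.708, 0.017, -0.014]
wrist_force: [0.1, -0.1, 0.6]
opening: 0.462
tcp fix [-114.6   -1.4] z 0.0211 ang(tool x)-fix -1.5871 tilt [ 0.003 -0.004 -1.   ] -> rows cm [-0.15 -0.89  0.66] F [ 0.1 -0.1  0.6]
```

```bash
python3 -m jog '[[[0,0,0],[0,-0.016,0],4],[[0,0.2,0],[0,0,0],4],[[0,0,0],[0,0,0],4]]'
python3 -m jog '[[[0,0.2,0],[0,0,0],4],[[0,0,0],[0,0,0],4]]'
python3 -m jog '[[[0,0.2,0],[0,0,0],4],[[0,0,0],[0,0,0],4]]'
python3 -c "
from m import *
where(-.108,0,.03)"
```

```text
time_s: 6.45
eef_pos: [0.5636, -0.1375, 0.0222]
eef_rot: [-0.705, 0.709, 0.025, -0.019]
wrist_force: [-0.5, -0.2, -0.2]
opening: 0.469
time_s: 6.62
eef_pos: [0.5647, -0.1378, 0.0215]
eef_rot: [-0.704, 0.709, 0.026, -0.019]
wrist_force: [-1.0, 0.4, -0.6]
opening: 0.466
time_s: 6.78
eef_pos: [0.5652, -0.138, 0.02]
eef_rot: [-0.704, 0.709, 0.026, -0.018]
wrist_force: [-0.1, 0.8, -0.6]
opening: 0.465
tcp fix [-115.7   -5.6] z 0.02 ang(tool x)-fix -1.5683 tilt [ 0.011 -0.007 -1.   ] -> rows cm [-0.55 -1.01  0.76] F [-0.1  0.8 -0.6]
```

```bash
python3 -m jog '[[[-0.55,0.3,0.1],[0,0,0],4],[[0,0,0],[0,0,0],4]]'
python3 -m jog '[[[0,0.3,0],[0,0,0],4],[[0,0,0],[0,0,0],4]]'
python3 -c "
from m import *
where(-.108,0,.015)
p,R,o=pose(); c=snap('wrist','w5')
for col in (205,210,215,220,300,295,290,285):
  v=np.arange(222,262); d=c['depth'][222:262,col]
  T=np.array([R.T@(px(c,col,k)-p)*1e3 for k in v]); k=np.where((abs(T[:,2])<14)&(T[:,1]<-15))[0]
  print(col,v[k[0]] if len(k) else None,T[k[:2]].round(1).tolist())
print([px(c,253,v)[2].round(4) for v in range(240,300,10)])
"
```

```text
time_s: 6.95
eef_pos: [0.5594, -0.1373, 0.0167]
eef_rot: [-0.704, 0.709, 0.026, -0.018]
wrist_force: [-0.1, 0.3, 0.3]
opening: 0.467
time_s: 7.12
eef_pos: [0.5605, -0.1379, 0.0163]
eef_rot: [-0.704, 0.71, 0.027, -0.018]
wrist_force: [-0.6, -0.7, 0.3]
opening: 0.465
tcp fix [-115.3   -0.9] z 0.0163 ang(tool x)-fix -1.5683 tilt [ 0.013 -0.009 -1.   ] -> rows cm [-0.09  0.12  0.74] F [-0.6 -0.7  0.3]
205 224 [[-25.0, -21.2, 12.8], [-24.8, -22.6, 12.9]]
210 224 [[-22.2, -22.3, 13.4], [-22.2, -22.1, 12.7]]
215 224 [[-19.5, -22.5, 13.4], [-19.4, -23.7, 13.4]]
220 223 [[-16.9, -22.0, 13.8], [-16.9, -22.7, 13.5]]
300 223 [[25.3, -21.6, 13.6], [25.5, -20.9, 12.6]]
295 223 [[22.6, -22.3, 13.9], [22.4, -23.6, 13.9]]
290 223 [[20.0, -22.2, 13.8], [20.1, -21.4, 12.9]]
285 223 [[17.4, -21.9, 13.7], [17.4, -22.0, 13.2]]
[np.float64(0.0386), np.float64(0.0385), np.float64(0.0387), np.float64(0.0006), np.float64(-0.0003), np.float64(-0.0001)]
```

```bash
cat >> m.py <<'E'
def turn(rel):
    p,R,o=pose(); a=TH+rel; x=np.array([np.cos(a),np.sin(a),0]); D=np.c_[x,[0,0,-1],np.cross(x,[0,0,-1])]
    print('turn',Ro.from_matrix(R.T@D).as_rotvec().round(4))
E
python3 -m jog '[[[0,0.3,0],[0,0,0],4],[[0,0.2,0],[0,0,0],4]]'
python3 -c "
from m import *
where(-.096,0,.0135);turn(-np.pi/2)"
```

```text
time_s: 7.33
eef_pos: [0.5609, -0.1381, 0.0156]
eef_rot: [-0.704, 0.71, 0.027, -0.018]
wrist_force: [-9.6, 2.8, 21.4]
opening: 0.466
tcp fix [-115.6   -1.3] z 0.0156 ang(tool x)-fix -1.568 tilt [ 0.012 -0.009 -1.   ] -> rows cm [-0.12  0.19  1.96] F [-9.6  2.8 21.4]
turn [0.0094 0.0028 0.0117]
```

```bash
python3 -m jog '[[[0,-0.5,0],[0,0,0],4],[[0,0,0],[0.0094,0.003,0.0117],4],[[0,0,0],[0,0,0],4]]'
python3 -c "
from m import *
where(-.096,0,.019);turn(-np.pi/2)"
```

```text
time_s: 7.58
eef_pos: [0.5607, -0.1379, 0.0212]
eef_rot: [0.707, -0.707, -0.021, 0.021]
wrist_force: [-0.2, 0.5, 0.3]
opening: 0.469
tcp fix [-115.4   -1.1] z 0.0212 ang(tool x)-fix -1.5712 tilt [-0.001  0.    -1.   ] -> rows cm [-0.11  0.22  1.94] F [-0.2  0.5  0.3]
turn [-0.0005 -0.0004 -0.0006]
```

```bash
python3 -m jog '[[[-0.1,0.15,0.8],[0,0,0],4],[[0,0,0.6],[0,0,0],4],[[0,0,0.5],[0,0,0],4],[[0,0,0.5],[0,0,0],4],[[0,0,0.5],[0,0,0],4],[[0,0,0.5],[0,0,0],4],[[0,0,0.5],[0,0,0],4],[[0,0,0.5],[0,0,0],4]]'
python3 -c "
from m import *
where(-.03,0,.019);turn(-np.pi/2)"
```

```text
time_s: 8.25
eef_pos: [0.5568, -0.0916, 0.0178]
eef_rot: [-0.706, 0.707, 0.02, -0.021]
wrist_force: [-0.7, -1.4, 1.1]
opening: 0.467
tcp fix [-68.9   0.1] z 0.0178 ang(tool x)-fix -1.5721 tilt [-0.001 -0.001 -1.   ] -> rows cm [ 0.   -0.12  3.89] F [-0.7 -1.4  1.1]
turn [ 0.0012 -0.0013 -0.001 ]
```

```bash
python3 -m jog '[[[0,-0.15,0.4],[0,0,0],4],[[0,0,0.4],[0,0,0],4],[[0,0,0.4],[0,0,0],4],[[0,0,0.4],[0,0,0],4],[[0,0,0.4],[0,0,0],4],[[0,0,0.3],[0,0,0],4],[[0,0,0],[0,0,0],4]]'
python3 -c "
from m import *
where(-.03,0,.019);turn(-np.pi/2)
c=snap('wrist','w6'); t=snap('top','t6')
cv2.imwrite('pics/w6b.png',cv2.resize(c['frame'][180:384,100:400],None,fx=2.6,fy=2.6,interpolation=cv2.INTER_CUBIC)[:,:,::-1])
"
```

```text
time_s: 8.83
eef_pos: [0.5543, -0.0641, 0.0189]
eef_rot: [0.707, -0.707, -0.02, 0.022]
wrist_force: [0.2, -0.2, 0.5]
opening: 0.467
tcp fix [-41.3   0.8] z 0.0189 ang(tool x)-fix -1.5708 tilt [-0.002  0.    -1.   ] -> rows cm [ 0.08 -0.01  1.13] F [ 0.2 -0.2  0.5]
turn [-0.0002 -0.     -0.0025]
```

View pics/w6b.png

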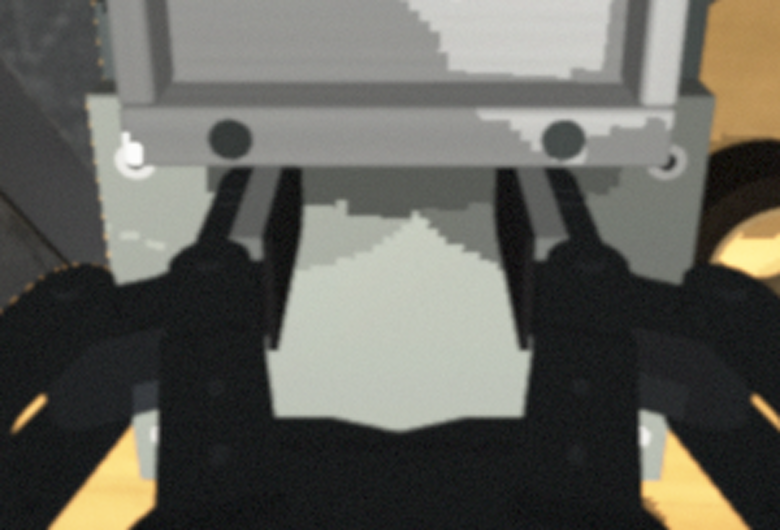

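Run:
```python
from m import *
c=load('w6')
def P(u,v,z):
    q=px(c,100+(u+.5)/2.6-.5,180+(v+.5)/2.6-.5,z); return (R2(TH).T@(q[:2]-T0)*1e3).round(1)
print('ledge',P(88,95,.0385),P(713,97,.0385)); print('plate',P(126,164,.0585),P(668,166,.0585)); print('scr',P(230,139,.0585),P(565,139,.0585))
t=load('t6')
for x in (-.003,): 
  for y in(-.035,.035): print(proj(t,np.r_[T0+R2(TH)@[.020+x,y],.0445]))
# plate side edges by depth in wrist: scan rows
for v in (185,195,205,212):
    z=[]; 
    for u in range(120,400):
        if c['depth'][v,u]>0:
            q=px(c,u,v); f=R2(TH).T@(q[:2]-T0)*1e3; z.append((u,f[0].round(1),f[1].round(1),(q[2]*1e3).round(1)))
    hi=[a for a in z if 54<a[3]<62]; lo=[a for a in z if 26<a[3]<41]
    print(v,hi[0] if hi else 0,hi[-1] if hi else 0,lo[0] if lo else 0,lo[-1] if lo else 0)
```

```text
ledge [-24.7  63.9] [-25.1 -64. ]
plate [-29.4  49.9] [-29.7 -48.7]
scr [-24.3  30.6] [-24.3 -29.6]
[221.78124694 157.18485281]
[216.59972796 190.84870295]
185 (141, np.float64(-0.8), np.float64(50.1), np.float64(57.7)) (363, np.float64(-1.1), np.float64(-48.9), np.float64(56.9)) (136, np.float64(-10.4), np.float64(64.3), np.float64(28.9)) (371, np.float64(-10.4), np.float64(-64.2), np.float64(28.9))
195 (142, np.float64(-5.6), np.float64(50.2), np.float64(57.7)) (361, np.float64(-5.5), np.float64(-48.2), np.float64(57.9)) (137, np.float64(-16.2), np.float64(64.5), np.float64(28.9)) (370, np.float64(-16.1), np.float64(-64.3), np.float64(29.1))
205 (143, np.float64(-10.7), np.float64(50.6), np.float64(57.1)) (360, np.float64(-10.2), np.float64(-48.2), np.float64(58.1)) (139, np.float64(-22.1), np.float64(64.0), np.float64(29.2)) (368, np.float64(-22.0), np.float64(-63.8), np.float64(29.3))
212 (144, np.float64(-13.7), np.float64(50.2), np.float64(58.1)) (359, np.float64(-13.5), np.float64(-48.0), np.float64(58.5)) (137, np.float64(-25.0), np.float64(64.4), np.float64(32.2)) (369, np.float64(-24.7), np.float64(-63.4), np.float64(32.9))
```

```bash
python3 -m jog '[[[0.04,0,0.3],[0,0,0],4],[[0.04,0,0.25],[0,0,0],4],[[0,0,0.2],[0,0,0],4],[[0,0,0.15],[0,0,0],4],[[0,0,0],[0,0,0],4]]'
cat > chk.py <<'E'
from m import *
def chk(n):
    c=snap('wrist',n)
    for v in (195,205,212):
        z=[]
        for u in range(120,400):
            if c['depth'][v,u]>0:
                q=px(c,u,v); f=R2(TH).T@(q[:2]-T0)*1e3; z.append((f[0].round(1),f[1].round(1),(q[2]*1e3).round(1)))
        h=[a for a in z if 45<a[2]<62 and abs(a[1])<52]
        if h: print(v,[float(k) for k in h[2]],[float(k) for k in h[-3]])
    for v in range(200,262,4):
        q=px(c,253,v); f=R2(TH).T@(q[:2]-T0)*1e3; print((float(f[0].round(1)),float((q[2]*1e3).round(1))),end=' ')
    print()
E
python3 -c "
from chk import *
where(-.0305,0,.019);turn(-np.pi/2);chk('w7')"
```

```text
time_s: 9.35
eef_pos: [0.5542, -0.0548, 0.0185]
eef_rot: [0.707, -0.707, -0.02, 0.022]
wrist_force: [0.4, 0.3, 0.3]
opening: 0.471
tcp fix [-32.1   0.4] z 0.0185 ang(tool x)-fix -1.5721 tilt [-0.004  0.001 -1.   ] -> rows cm [ 0.04 -0.05  0.16] F [0.4 0.3 0.3]
turn [-0.0008 -0.0013 -0.0035]
195 [0.9, 48.0, 49.9] [0.6, -48.1, 49.2]
205 [-4.0, 47.9, 50.3] [-4.7, -48.3, 48.7]
212 [-8.1, 48.1, 49.5] [-8.0, -47.9, 49.7]
(-7.1, 35.8) (-7.7, 40.1) (-7.1, 46.7) (-8.2, 49.2) (-10.2, 49.6) (-12.5, 49.2) (-14.3, 50.0) (-16.8, 49.4) (-25.4, 36.9) (-27.1, 38.4) (-29.5, 38.4) (-32.0, 38.4) (-34.3, 38.7) (-37.2, 38.0) (-39.6, 38.3) (-42.5, 37.7)
```

```bash
python3 -m jog '[[[0,0,-0.8],[0,0,0],4],[[0,0,-0.8],[0,0,0],4],[[0,-4,0],[0,0,0],4],[[0,-4,0],[0,0,0],2],[[0,-1,0],[0,0,0],0],[[0,0,0],[0,0,0],0],[[0,0,0],[0,0,0],0],[[0,0,0],[0,0,0],0]]'
python3 -c "
from m import *
where(.138,.039,.1);turn(-np.pi/2)
p,R,o=pose()
c=snap('wrist','w8'); t=snap('top','t8')
a=cv2.resize(c['frame'],None,fx=1.04,fy=1.04); b=cv2.resize(t['frame'][125:230,150:310],None,fx=5,fy=5,interpolation=cv2.INTER_CUBIC)[:400]
cv2.imwrite('pics/w8.png',cv2.resize(c['frame'],None,fx=1.56,fy=1.56,interpolation=cv2.INTER_CUBIC)[:,:,::-1])
print('tcp px',proj(c,p)*1.56)
"
```

```text
time_s: 10.07
eef_pos: [0.5532, -0.0753, 0.1072]
eef_rot: [0.708, -0.706, -0.016, 0.024]
wrist_force: [-0.2, 0.5, -0.6]
opening: 0.0
tcp fix [-52.4   2.6] z 0.1072 ang(tool x)-fix -1.5741 tilt [-0.011  0.003 -1.   ] -> rows cm [-3.69  0.84 19.03] F [-0.2  0.5 -0.6]
turn [-0.0039 -0.0034 -0.011 ]
tcp px [393.36285699 355.28100901]
```

View pics/w8.png

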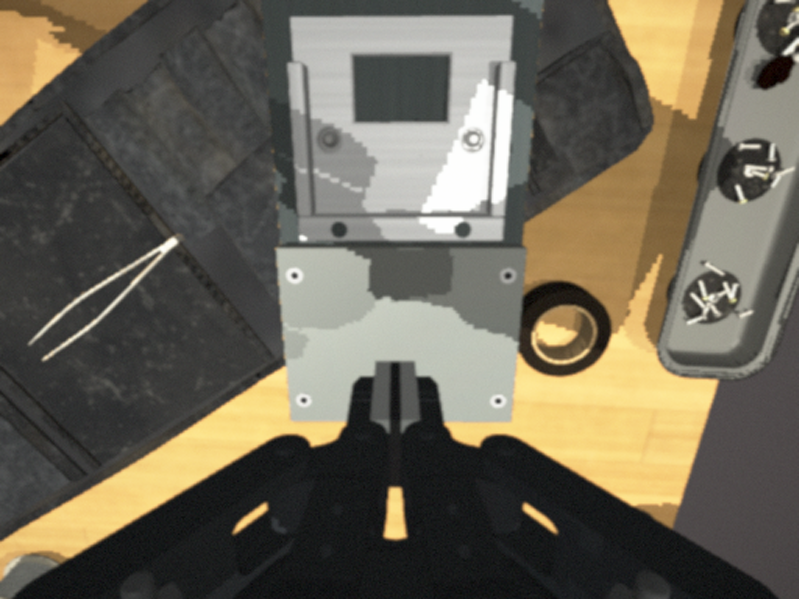

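```bash
python3 -m jog '[[[-0.7,0,3.7],[-0.004,-0.003,-0.011],0],[[-0.7,0,3.8],[0,0,0],0],[[-0.7,0,3.8],[0,0,0],0],[[-0.7,0,3.8],[0,0,0],0],[[-0.7,0,3.5],[0,0,0],0],[[0,0,0],[0,0,0],0]]'
python3 -c "
from m import *
where(.138,.039,.024);turn(-np.pi/2)"
```

```text
time_s: 10.67
eef_pos: [0.5004, 0.1128, 0.0983]
eef_rot: [0.708, -0.706, -0.014, 0.023]
wrist_force: [-0.0, -0.1, -0.5]
opening: 0.001
tcp fix [138.5  44. ] z 0.0983 ang(tool x)-fix -1.579 tilt [-0.014  0.002 -1.   ] -> rows cm [ 0.6   7.42 -0.06] F [-0.  -0.1 -0.5]
turn [-0.0023 -0.0082 -0.0135]
```

```bash
python3 -m jog '[[[0.5,0,0],[-0.002,-0.008,-0.0135],0],[[0,3,0],[0,0,0],0],[[0,2.5,0],[0,0,0],0],[[0,1.2,0],[0,0,0],0],[[0,0.4,0],[0,0,0],0],[[0,0,0],[0,0,0],0]]'
python3 -c "
from m import *
where(.122,.039,.024);turn(-np.pi/2)
t=snap('top','t9');c=snap('wrist','w9')
p,R,o=pose()
for u in (243,247,258,262):
  print([ (R.T@(px(c,u,v)-p)*1e3).round(0).tolist() for v in range(224,240,3)])"
```

```text
time_s: 11.17
eef_pos: [0.5051, 0.1126, 0.0208]
eef_rot: [-0.706, 0.707, 0.023, -0.024]
wrist_force: [-1.0, 0.0, 1.0]
opening: -0.002
tcp fix [138.1  39.4] z 0.0208 ang(tool x)-fix -1.5643 tilt [-0.    -0.001 -1.   ] -> rows cm [ 0.03 -0.32 -1.61] F [-1.  0.  1.]
turn [ 0.0008  0.0065 -0.0004]
[[-7.0, 16.0, -5.0], [-7.0, 16.0, -7.0], [-7.0, 16.0, -9.0], [-5.0, -26.0, 10.0], [-5.0, -30.0, 11.0], [-5.0, -32.0, 10.0]]
[[-4.0, 16.0, -5.0], [-4.0, 16.0, -7.0], [-4.0, 15.0, -9.0], [-3.0, -25.0, 10.0], [-3.0, -30.0, 11.0], [-3.0, -32.0, 10.0]]
[[3.0, 15.0, -5.0], [3.0, 15.0, -6.0], [3.0, 16.0, -9.0], [2.0, -27.0, 11.0], [2.0, -30.0, 11.0], [2.0, -33.0, 10.0]]
[[6.0, 16.0, -5.0], [6.0, 15.0, -7.0], [6.0, 15.0, -9.0], [4.0, -27.0, 11.0], [4.0, -30.0, 11.0], [4.0, -32.0, 10.0]]
```

```bash
python3 -m jog '[[[0,0,-0.8],[0,0,0],0],[[0,0,-0.7],[0,0,0],0],[[-0.07,0,-0.5],[0,0,0],0],[[-0.07,0,-0.5],[0,0,0],0],[[-0.07,0,-0.5],[0,0,0],0]]'
python3 -c "
from m import *
where(.090,.0355,.022);turn(-np.pi/2)"
```

```text
time_s: 11.68
eef_pos: [0.5084, 0.0812, 0.0253]
eef_rot: [0.707, -0.706, -0.026, 0.021]
wrist_force: [-0.9, 5.4, 0.6]
opening: 0.0
tcp fix [106.5  37.9] z 0.0253 ang(tool x)-fix -1.565 tilt [ 0.007  0.002 -1.   ] -> rows cm [ 0.23  0.33 -1.65] F [-0.9  5.4  0.6]
turn [-0.0017  0.0058  0.0073]
```

```bash
python3 -m jog '[[[0.05,0.1,-0.55],[0,0,0],0],[[0.05,0.1,-0.55],[0,0,0],0],[[0.1,0.1,-0.5],[0,0,0],0],[[0.25,0,-0.35],[0,0,0],0],[[0.25,0,-0.35],[0,0,0],0],[[0.3,0,-0.3],[0,0,0],0]]'
python3 -c "
from m import *
where(.074,.014,.022);turn(-np.pi/2)"
```

```text
time_s: 12.18
eef_pos: [0.5195, 0.0533, 0.0236]
eef_rot: [0.708, -0.706, -0.025, 0.021]
wrist_force: [-1.6, 2.1, 0.4]
opening: -0.003
tcp fix [77.9 28.6] z 0.0236 ang(tool x)-fix -1.5653 tilt [ 0.006  0.003 -1.   ] -> rows cm [ 1.46  0.17 -0.4 ] F [-1.6  2.1  0.4]
turn [-0.0027  0.0055  0.006 ]
```

```bash
python3 -m jog '[[[0.4,0,-0.15],[0,0,0],0],[[0.4,0,-0.1],[0,0,0],0],[[0.4,0,-0.05],[0,0,0],0],[[0.3,0,0],[0,0,0],0]]'
python3 -m jog '[[[0.3,0,0],[0,0,0],0]]'
python3 -c "
from m import *
where(.074,.014,.022)"
```

```text
time_s: 12.52
eef_pos: [0.5279, 0.0501, 0.0222]
eef_rot: [0.708, -0.706, -0.019, 0.028]
wrist_force: [-17.4, -1.5, 13.8]
opening: 0.002
time_s: 12.6
eef_pos: [0.5275, 0.0501, 0.0217]
eef_rot: [0.708, -0.706, -0.016, 0.032]
wrist_force: [-14.9, -0.8, 12.1]
opening: 0.001
tcp fix [74.3 20.8] z 0.0217 ang(tool x)-fix -1.5635 tilt [-0.022  0.002 -1.   ] -> rows cm [ 0.68 -0.04 -0.03] F [-14.9  -0.8  12.1]
```

```bash
python3 -m jog '[[[-1,0,0],[0,0,0],0],[[-1,0,0],[0,0,0],0],[[0,-4,0],[0,0,0],0],[[0,-4,0],[0,0,0],0],[[0,0,-4],[0,0,0],0],[[0,0,-4],[0,0,0],0],[[0,0,-4],[0,0,0],0],[[0,0,-3],[0,0,0],0],[[0,0,0],[0,0,0],0]]'
python3 - <<'E'
from m import *
where(.074,.014,.022);turn(-np.pi/2)
c=snap('wrist','w10'); t=snap('top','t10')
cv2.imwrite('pics/w10.png',cv2.resize(c['frame'],None,fx=1.56,fy=1.56,interpolation=cv2.INTER_CUBIC)[:,:,::-1])
v,u=np.mgrid[:384,:512]; d=c['depth'].ravel()
X=c['R'].T@(np.linalg.inv(c['K'])@np.stack([u.ravel(),v.ravel(),np.ones(u.size)])*d-c['t'][:,None])
f=R2(TH).T@(X[:2]-T0[:,None])*1e3; z=X[2]*1e3
k=(d>0)&(z>53)&(z<63)&(f[0]>50)&(f[0]<135)&(abs(f[1])<62)
print(k.sum()); 
for a in range(50,130,6):
    m=k&(f[0]>=a)&(f[0]<a+6)
    if m.sum(): print(a,f[1][m].min().round(1),f[1][m].max().round(1),np.median(z[m]).round(1))
E
```

```text
time_s: 13.35
eef_pos: [0.5254, -0.1095, 0.109]
eef_rot: [-0.703, 0.71, 0.024, -0.03]
wrist_force: [0.0, -0.2, 0.3]
opening: -0.001
tcp fix [-84.9  32.4] z 0.109 ang(tool x)-fix -1.5542 tilt [-0.008 -0.011 -1.   ] -> rows cm [ 2.18  8.53 15.95] F [ 0.  -0.2  0.3]
turn [ 0.01    0.0166 -0.009 ]
0
```

```bash
cat > cl.py <<'E'
from m import *
import sys
c=load(sys.argv[1])
v,u=np.mgrid[:384,:512]; d=c['depth'].ravel()
X=c['R'].T@(np.linalg.inv(c['K'])@np.stack([u.ravel(),v.ravel(),np.ones(u.size)])*d-c['t'][:,None])
f=R2(TH).T@(X[:2]-T0[:,None])*1e3; z=X[2]*1e3
k=(d>0)&(z>51)&(z<68)&(f[0]>45)&(f[0]<135)&(abs(f[1])<62)
print(k.sum())
for a in range(45,130,5):
    m=k&(f[0]>=a)&(f[0]<a+5)
    if m.sum(): print(a,f[1][m].min().round(1),f[1][m].mean().round(1),f[1][m].max().round(1),np.median(z[m]).round(1),m.sum())
P=f[:,k&(f[0]<98)]; print('angle',np.polyfit(P[0],P[1],1))
E
python3 cl.py t10
```

```text
21
55 -4.6 -0.7 2.7 57.6 6
60 -4.7 -2.1 0.9 58.8 9
65 -6.3 -3.2 -0.8 62.2 6
angle [-0.26415272 14.5549439 ]
```

```bash
python3 -m jog '[[[0,-3.5,0],[0,0.016,0],0],[[0,-3.5,0],[0,0,0],0],[[0,-2,2],[0,0,0],0],[[0,0,3],[0,0,0],0],[[0,0,3],[0,0,0],0],[[0,0,3],[0,0,0],0],[[0,0,0],[0,0,0],0],[[0,0,0],[0,0,0],0]]'
python3 - <<'E'
from m import *
c=snap('wrist','w11'); where(0,0,0.2)
print([proj(c,np.r_[T0+R2(TH)@[x,0],.058]).round(0).tolist() for x in (.11,.058)])
cv2.imwrite('pics/w11b.png',cv2.resize(c['frame'][0:280,110:400],None,fx=2.7,fy=2.14,interpolation=cv2.INTER_CUBIC)[:,:,::-1])
E
python3 cl.py w11
```

```text
time_s: 14.12
eef_pos: [0.5163, 0.0183, 0.2004]
eef_rot: [-0.705, 0.708, 0.02, -0.027]
wrist_force: [-1.2, 1.0, -0.8]
opening: 0.001
tcp fix [43.2 34. ] z 0.2002 ang(tool x)-fix -1.5654 tilt [-0.011 -0.003 -1.   ] -> rows cm [ 3.38 -0.01 -4.34] F [-0.7  0.5 -0.9]
[[288.0, 102.0], [286.0, 154.0]]
953
55 -6.2 0.1 6.4 56.9 22
60 -6.2 0.4 6.6 57.7 53
65 -7.0 0.4 6.8 60.8 60
70 -6.8 0.2 6.8 58.0 75
75 -6.4 0.5 7.0 57.7 71
80 -6.2 0.5 7.0 57.6 69
85 -7.0 -0.0 7.0 57.7 67
90 -6.9 0.0 6.6 57.8 70
95 -6.5 0.2 6.7 57.7 70
100 -9.0 0.3 8.9 58.0 79
105 -10.6 0.5 10.8 62.4 105
110 -10.7 0.9 10.8 62.4 111
115 -9.3 0.2 9.3 58.1 96
120 -1.4 0.6 2.2 56.1 5
angle [-0.00801817  0.90081747]
```

View pics/w11b.png

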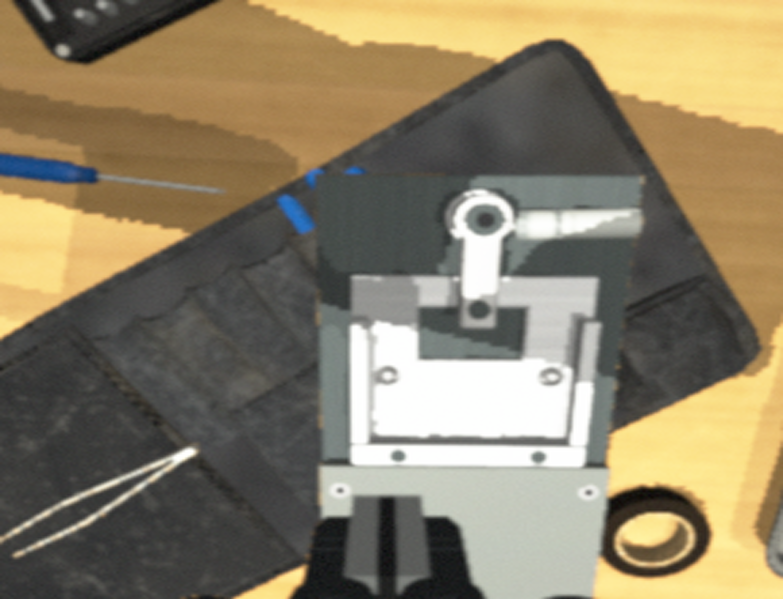

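The picture shows the clamp bar (480, 220→320) lying straight over the plate. Both pins show in the holes at (387, 376) and (551, 376), and the battery, tape and tweezers haven't moved.

```bash
python3 -c "
from bench import ctrl
print(ctrl.hand_in())"
```

```text
the job is handed in; nothing more can be done
None
```

The plate is seated over both pins, the clamp is swung fully closed, and the job is handed in at about 14 s on the robot's clock. Everything was done by pushing; the plate was never picked up.

**What I did**
- I pushed the plate about 6.5 mm sideways from its far side to centre and square it.
- I then pushed it from behind with two fingertips until it dropped off the ledge onto the pins.
- With the fingers shut, I pushed the clamp round until it stopped, then backed off and rose clear.

**Last checks**
- **Plate:** the rim top measured about 49.5 mm above the table at every point checked, which is the seated height. Both pins show in the holes.
- **Clamp:** the bar lies within about 0.01 rad of the closed direction.
- **Bystanders:** the battery, tape, tweezers and driver looked undisturbed in the final picture. The tin and snips were outside it, and nothing went near them.

**Did not agree**
- **Fingertip height:** the fingertips ended about 22 mm short of the stated tool point. I worked this out by touching the ledge, which gave a 21 N contact, and corrected for it.
- **Clamp stop:** the bar met resistance about 6 mm earlier than I expected, at about 17 N sideways and 14 N upward. The cause was probably that the closed fingers are wider than I assumed; the camera check shows the bar did close.

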